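Clamp a shoe heel to the set torque

TASK

Gently slide the leather heel along its channel, under the clamp bar, until its flat face is home against the stop. Then turn the click wrench clockwise (seen from above) until its handle breaks over at the hinge, stop before the handle reaches its end stop, and let go, leaving the handle broken over and the heel home. Leave the jar, the tin and the hammer alone.

Things in the scene. Friction and masses are not known exactly. Their poses are not given: they have to be found in the camera images.
- clamp: heel clamp fixed to the table: dark iron plate 15 mm thick, from -100 to +100 mm in its x, -85 to +115 mm in its y; origin on the table under it. Its x axis points along the heel's channel to the stop. The channel, on the plate's top between two rails 12 mm high and 65 mm apart, is centred on y = +35 mm and open at its -x end
- stop: upright steel block closing the channel's far end, 65 mm wide, top 44 mm above the table. Its origin and axes are the clamp's; the face the heel must touch is at its x = +66 mm. More than 40 N against it would mark the heel
- bar_mid (a point): top of the flat iron clamp bar above the channel's middle, 59 mm above the table. The bar is 12 mm thick, crosses the channel at clamp x = +35 to +65 mm and clears the heel's top by 0.7 to 2.2 mm at the start. It sinks 7 mm per radian of the nut and presses on the heel when tight: then the heel no longer goes in
- heel_center (a point): centre, half-way up, of the loose heel of stacked brown leather, D-shaped from above, 66 mm long, 62 mm wide, 30 mm high, about 0.11 kg. It starts in the channel, 28 to 63 mm short of the stop. Its x axis points to the stop: flat face at x = +33 mm, rounded back (to be pushed) at x = -33 mm. Home when this point is at clamp x = +33 mm
- nut_axis (a point): on the nut's vertical axis, at the height of the wrench handle's centre line (83 mm above the table, sinking up to 3 mm). The wrench stays on the nut and does not ratchet. The nut turns stiffly, 1.4 to 2 N m at first, rising 2.8 N m per rad; the wrench breaks over at about 2.4 N m, an unseen 0.1 to 0.5 rad on. The nut stays where it is left
- wrench_grip (a point): middle of the wrench's black rubber grip, a level round bar 28 mm thick, 200 mm from the nut's axis; the grip spans 144 to 270 mm from that axis, then a 10 mm end cap. 69 mm free under it. Its -y axis points outwards along the handle, its -x axis is the way to push (clockwise from above)
- wrench_hinge (a point): pin of the break-over hinge between the wrench's head and its handle, 30 mm from the nut's axis towards the grip, same height. The steel tube from here to the grip is 17 mm thick
- handle (a joint): angle of the break-over hinge: 0 = handle in line with the wrench head, positive = broken over clockwise, end stop at 0.22 rad. Rigid until about 12 N pushes at the grip's middle, then it gives way: over the next 0.1 rad the force falls by about a quarter. It stays where it is left. Driven to the end stop it over-tightens the nut
- cream_jar: glass jar of brown cream, bystander, 68 mm diameter, 52 mm high; origin at the centre of its underside
- tin: closed round metal tin, bystander, 84 mm diameter, 26 mm high; origin at the centre of its underside
- hammer: hammer lying on the table, bystander, handle along its -x
There are look-alikes about, which are no part of the job. Of the things like the part that bears heel_center, leave any that is purple or red; of the rest the larger one is meant.

How it is judged:
By the outcome, as a careful person would: the job done as asked, in the order asked, and still so for the second after the job is handed in, with the robot touching nothing.
It also fails if it takes over 54 s, if anything falls off the work surface, if the arm or the gripper's body presses on something with over 40 N, if the wrist force passes 120 N, or if a joint passes its speed limit or range.

ROBOT

A 7-joint arm with a two-finger parallel gripper is mounted at the origin on the work surface. World frame = base frame: x ahead of the robot, y to its left, z up, the work surface at z = 0. Lengths are in mm, angles in rad, forces in N, time in s.
With the tool pointing down it reaches from about 400 to 850 mm from the base axis. Payload 6.9 kg.
Tool frame: the origin (TCP) lies on the centre line of the jaws, within the pads' length; the fingertips stand 22 mm ahead of it and the grasp point (between the pads) lies 3 mm ahead of it; x points along the fingers, z is the direction in which the jaws open and shut, and the axes are right-handed (so a half turn about x gives the same grasp; the last joint's range is limited). The gripper opens to 85 mm and grips with 20 to 120 N. Pads are 22 mm wide; open, the fingers measure 114 mm over their backs; the gripper's body (76 mm by 85 mm) begins 54 mm behind the grasp point. The pads swing forward as they close: fully open they stand 13 mm farther back than shut.
Start: joints at [1.325, 0.507, -0.238, 1.5, 0.126, 1.149, -0.155], TCP at [214.751, -586.936, 228.775] pointing down, gripper open.
Joint ranges: [-3.08, 3.08], [-0.24, 2.05], [-1.43, 1.35], [0, 2.5], [-1.52, 4.66], [0.17, 1.96], [-2.89, 2.89]. Speed limits (rad/s): [2.39, 2.39, 3.14, 3.14, 3.14, 3.14, 3.14].

INTERFACE

Orientations are given as a unit quaternion [w, x, y, z].
In Python, from station import env gives the robot as it stands.
- The arm moves only by the tool step_arm, never from a script. Its argument "steps" is a list of rows, each a list of 6 numbers: the shift along the world's x, y, z in cm, then the turn, a rotation vector about the world's x, y, z in rad. A call has exactly 8 rows; each row is the pose to reach, as a shift and turn from the pose measured when the call began; what a row does not reach only later rows make up. A row lasts 1/8 s, in which the tool goes at most 62.5 mm and 10.7 degrees, less where a joint would pass 70% of its speed; a pose out of reach is approached as far as the arm can. A call with a gripper value outside its range is refused whole. "jaw" is the opening in per cent of the stroke, from 0 (shut) to 100 (fully open), set as the call begins (left out, the last holds). The fingers move at their own pace and stop on an object; "force" is the grip in N (left out, the last holds). Time passes only in rows, so rows that repeat a pose let the fingers close, or fill a call up. It gives the time, the measured TCP pose, the force and the opening at its end, in the units of the state.
- env.observe(): the state, without advancing time (a new reading comes with each control period).
- env.grab_frame(name): name is "side" or "top"; returns the picture (384x512x3 uint8, blue, green, red); there is no depth.
- env.camera_params(name): a dict with "fx", "fy", "cx", "cy" (pixels), "k1" (the pictures are not rectified: a ray, as slopes to the right and down, at radius r is drawn at 1 + k1 r^2 times it, then the intrinsics apply), "extrinsics" (4x4, takes a point from camera to world coordinates). Camera axes: x right, y up, looking along -z (the intrinsics and any distortion apply to the point x, -y, -z); pixel columns grow to the right and rows downward; lengths in mm; the calibration is good to about 2 mm. A picture is of the moment at which its call begins. camera_params takes no time and is no camera call.
- env.close_job(): hands the job in, once; it reports no verdict.
Trained networks look in the newest picture that a camera, given by its name, has taken for a name from the list of things; names that differ only in an ending like _2 or _b are one class to them, and where a whole thing is asked for, a point or a joint stands for the part that bears it (a point fixed in the world has none). Each returns a list of dicts, best first, with "conf" (0 to 1); they miss things now and then, are a little off and sometimes report something else, mostly with a low value. They report only what shows in the picture. A call takes as long as a camera call. They do not tell look-alikes from the thing itself.
- env.look_for(camera, name): "point" ([x, y, z] in mm, in world coordinates, good to about 4 mm: the middle of the surface that is visible of it).
- env.masks_of(camera, name): "pixels" (384x512 bool, what is visible of it).
- env.place_of(camera, name): "point" ([x, y, z] in mm, in world coordinates, good to about 4 mm: a listed point, or the origin of a listed thing).
The state is a dict: "time_s": time; "qpos": joint angles; "joint_velocities": joint speeds; "joint_torque": joint torques, N m; "tcp_pos": TCP position; "ee_rot": TCP orientation; "ft_force": force on the tool from outside, world axes, zero at the start; "torque": the same for the moment, N m; "width": finger opening in mm.
Only numpy, scipy, OpenCV 4.12 (cv2) and the standard library are available. Lean on these libraries where they do the work, as an engineer would, in place of code of your own. Each camera call takes 0.05 s, during which the arm holds its last target.

## Working session

There is one attempt and no reset: what is moved stays moved. The work goes in short steps, Python scripts to look and compute and a tool call to move; the robot and the scene stay as the last step left them, time stands still between calls to the robot, and variables do not carry over. Pictures are saved under pics/ and viewed, and the job is handed in when it is done.

Besides the shell and the picture viewer there is one more tool, called after "Request:" as name(argument=value, ...), one argument or row to a line, values as JSON. step_arm: Moves the arm, as the interface text tells. Its arguments: {"type":"object","properties":{"steps":{"type":"array"},"jaw":{"type":"number"},"force":{"type":"number"}},"required":["steps"]}

```bash
mkdir -p pics
cat > h.py <<'E'
import numpy as np, cv2
from station import env
def snap(c,n):
    im=env.grab_frame(c); cv2.imwrite(f'pics/{n}.png',im); return im
def ray(c,u,v):
    p=env.camera_params(c); E=np.array(p['extrinsics'])
    K=np.array([[p['fx'],0,p['cx']],[0,p['fy'],p['cy']],[0,0,1]])
    q=cv2.undistortPoints(np.array([[[u,v]]],float),K,np.array([p['k1'],0,0,0,0]))[0,0]
    d=E[:3,:3]@np.array([q[0],-q[1],-1]); return E[:3,3],d
def atz(c,u,v,z):
    o,d=ray(c,u,v); return o+d*(z-o[2])/d[2]
def proj(c,P):
    p=env.camera_params(c); E=np.array(p['extrinsics']); q=E[:3,:3].T@(np.array(P,float)-E[:3,3])
    x,y=q[0]/-q[2],-q[1]/-q[2]; s=1+p['k1']*(x*x+y*y)
    return np.array([p['fx']*x*s+p['cx'],p['fy']*y*s+p['cy']])
E
python3 - <<'E'
from h import *
for c in('top','side'):
    snap(c,c+'0'); print(c,{k:np.round(v,2).tolist() for k,v in env.camera_params(c).items()})
    for n in('clamp','bar_mid','heel_center','nut_axis','wrench_grip','wrench_hinge','cream_jar','tin','hammer','stop'):
        print(n,[(np.round(r['point'],0).tolist(),round(r['conf'],2)) for r in env.place_of(c,n)])
print(env.observe())
E
```

```text
top {'fx': 390.52, 'fy': 390.52, 'cx': 249.78, 'cy': 193.49, 'k1': -0.03, 'extrinsics': [[0.01, 0.99, -0.17, 385.01], [-1.0, 0.01, -0.01, -38.22], [-0.01, 0.17, 0.99, 1109.07], [0.0, 0.0, 0.0, 1.0]]}
clamp [([510.0, 92.0, 0.0], 0.76), ([503.0, 125.0, 25.0], 0.65)]
bar_mid [([555.0, 132.0, 59.0], 0.92), ([549.0, 20.0, 85.0], 0.71)]
heel_center [([326.0, 132.0, 11.0], 0.82), ([503.0, 126.0, 28.0], 0.72), ([410.0, 285.0, 10.0], 0.71), ([635.0, 298.0, 14.0], 0.62), ([511.0, 92.0, 0.0], 0.28)]
nut_axis [([539.0, 54.0, 85.0], 0.59)]
wrench_grip [([599.0, -142.0, 83.0], 0.95)]
wrench_hinge [([547.0, 20.0, 78.0], 0.82)]
cream_jar [([531.0, 383.0, 2.0], 0.79)]
tin [([784.0, 127.0, -4.0], 0.9)]
hammer [([582.0, -482.0, 1.0], 0.71)]
stop []
side {'fx': 440.15, 'fy': 440.15, 'cx': 244.62, 'cy': 190.8, 'k1': -0.09, 'extrinsics': [[-0.7, 0.4, -0.59, -245.68], [-0.71, -0.41, 0.57, 748.15], [-0.01, 0.82, 0.57, 831.82], [0.0, 0.0, 0.0, 1.0]]}
clamp [([513.0, 91.0, 0.0], 0.88), ([593.0, -146.0, 84.0], 0.36)]
bar_mid [([559.0, 128.0, 58.0], 0.96)]
heel_center [([506.0, 127.0, 27.0], 0.9), ([408.0, 282.
[... 484 characters left out ...]
pos': array([ 1.32550726,  0.50750195, -0.23759563,  1.50019641,  0.12570312,
        1.14892577, -0.15480863]), 'joint_velocities': array([-3.74186383e-04, -7.62973149e-04, -2.00549063e-03,  1.85639432e-03,
        2.14399603e-04, -8.27618556e-05, -4.10235993e-04]), 'joint_torque': array([ 9.23188272e-04, -6.20370770e+01, -2.18463957e+00, -2.49959242e+01,
        1.38517097e-02,  2.41488196e-03,  2.41267384e-05]), 'tcp_pos': array([ 214.73979516, -586.93195169,  228.77484478]), 'ee_rot': array([ 0.57955496,  0.40510195,  0.57958513, -0.40507966]), 'ft_force': array([ 0.39898622,  0.73462263, -0.09176931]), 'torque': array([ 0.0105005 , -0.0214321 , -0.02912712]), 'width': 85.44969696305529}
```

View pics/top0.png

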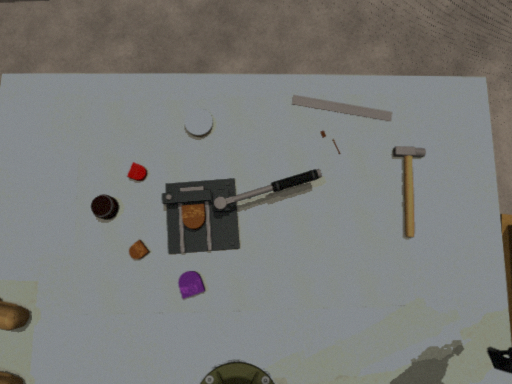

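View pics/side0.png

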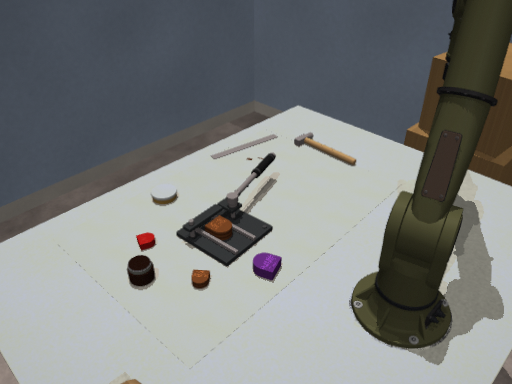

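Run:
```python
from h import *
im=cv2.imread('pics/top0.png'); cv2.imwrite('pics/t0c.png',cv2.resize(im[160:265,150:340],None,fx=4,fy=4,interpolation=cv2.INTER_CUBIC))
im=cv2.imread('pics/side0.png'); cv2.imwrite('pics/s0c.png',cv2.resize(im[145:270,165:290],None,fx=4.7,fy=4.7,interpolation=cv2.INTER_CUBIC))
```

```text
(no output)
```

View pics/t0c.png

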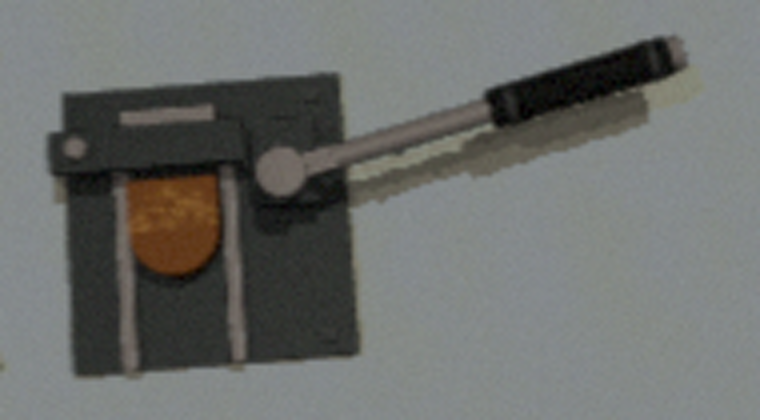

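View pics/s0c.png

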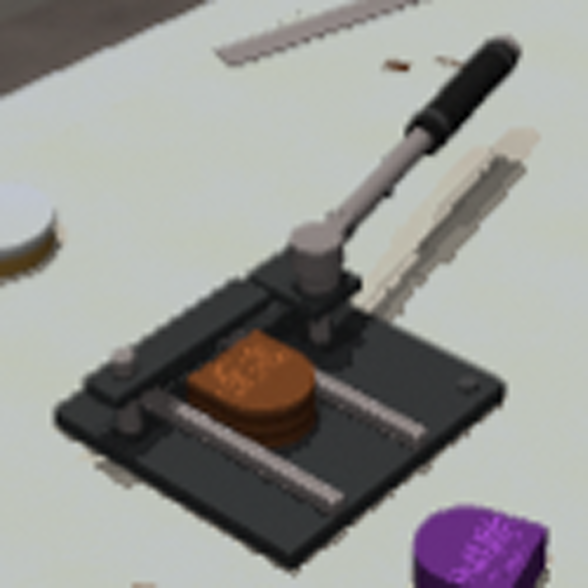

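Run:
```python
from h import *
A=[]
for u,v in[(64,94),(338,74),(356,353),(75,375)]:
    A.append(atz('top',150+u/4-.4,160+v/4-.4,15)[:2])
A=np.array(A);print(A.round(1))
# model corners: TL = (+100,+115), TR=(100,-85), BR=(-100,-85), BL
M=np.array([(100,115),(100,-85),(-100,-85),(-100,115.)])
a=M-M.mean(0);b=A-A.mean(0)
th=np.arctan2((a[:,0]*b[:,1]-a[:,1]*b[:,0]).sum(),(a*b).sum())
R=np.array([[np.cos(th),-np.sin(th)],[np.sin(th),np.cos(th)]])
t=A.mean(0)-R@M.mean(0);print('yaw',th,'org',t)
print('res',(A-(M@R.T+t)).round(1).tolist())
print('barmid',R@[50,35]+t)
back=atz('top',150+175/4-.4,160+276/4-.4,45)[:2]; print('back',back,R.T@(back-t))
for p in[(505,126),(557,130),(539,53),(548,21.5),(597,-142)]: print(p,R.T@(np.array(p)-t))
print('grip line', np.arctan2(-142-53,597-539), np.hypot(195,58))
e=atz('top',150+675/4-.4,160+52/4-.4,83); n=atz('top',150+282/4-.4,160+170/4-.4,90);print(e,n)
for c in('top','side'):
  r=env.place_of(c,'heel_center');print([np.round(x['point']).tolist() for x in r][:2])
```

```text
[[599.8 212. ]
 [616.3  16. ]
 [418.6  -0. ]
 [401.1 195. ]]
yaw 0.08486627724107781 org [510.22863885  90.77123729]
res [[-0.3, -1.9], [-0.7, 1.4], [0.8, 2.4], [0.2, -1.9]]
barmid [557.0819343  129.88349504]
back [468.27483024 123.17026256] [-39.05653232  35.83861295]
(505, 126) [-2.22367466 35.54517769]
(557, 130) [49.92823606 35.12303078]
(539, 53) [ 25.46615569 -40.07408768]
(548, 21.5) [ 31.76368493 -72.22359974]
(597, -142) [  66.72834855 -239.2886239 ]
grip line -1.2816935769329052 203.44286667268528
[ 619.33680253 -213.75583607   83.        ] [535.42745542  48.07193967  90.        ]
[[326.0, 132.0, 11.0], [503.0, 126.0, 28.0]]
[[506.0, 127.0, 27.0], [408.0, 282.0, 8.0]]
```

Run:
```python
from h import *
from scipy.spatial.transform import Rotation as Ro
o=env.observe();q=o['ee_rot'];M=Ro.from_quat([q[1],q[2],q[3],q[0]]).as_matrix();print(M.round(3))
th=.085
z=M[:,2];a=np.arctan2(z[1],z[0]);print('jaw axis angle',a)
print('turn for jaw along clamp y', ((th+np.pi/2-a)+np.pi/2)%np.pi-np.pi/2)
c,s=np.cos(th),np.sin(th)
for cx in(-65,-60,-11):print(cx,510.2+c*cx-s*35,90.8+s*cx+c*35)
```

```text
[[-0.     0.939  0.344]
 [-0.     0.344 -0.939]
 [-1.    -0.     0.   ]]
jaw axis angle -1.2200084768533932
turn for jaw along clamp y -0.2657878499415034
-65 442.46325225926654 120.15528922542312
-60 447.445200631778 120.57977763943519
-11 496.26829468239026 124.73976409675359
```

Request:
step_arm(
  steps=[
    [3.2, 4.8, 0, 0, 0, -0.03],
    [6.4, 9.7, 0, 0, 0, -0.07],
    [9.6, 14.5, 0, 0, 0, -0.1],
    [12.8, 19.4, 0, 0, 0, -0.13],
    [16, 24.2, 0, 0, 0, -0.17],
    [19.2, 29, 0, 0, 0, -0.2],
    [22.4, 33.9, 0, 0, 0, -0.23],
    [25.5, 38.7, 0, 0, 0, -0.266],
  ],
  jaw=0,
  force=40,
)

```text
time_s: 2.2
tcp_pos: [470.7, -198.3, 229.1]
ee_rot: [0.521, 0.479, 0.52, -0.479]
ft_force: [0.0, -0.8, 0.0]
width: 0.1
```

Request:
step_arm(
  steps=[
    [-0.5, 5.3, 0, 0, 0, 0],
    [-1, 10.6, 0, 0, 0, 0],
    [-1.5, 15.9, 0, 0, 0, 0],
    [-2, 21.2, 0, 0, 0, 0],
    [-2.5, 26.5, -2, 0, 0, 0],
    [-2.9, 31.8, -7, 0, 0, 0],
    [-2.9, 31.8, -12, 0, 0, 0],
    [-2.9, 31.8, -14.5, 0, 0, 0],
  ],
)

```text
time_s: 3.2
tcp_pos: [440.3, 120.7, 81.9]
ee_rot: [0.521, 0.477, 0.522, -0.479]
ft_force: [0.4, -2.0, 0.9]
width: -0.2
```

Run:
```python
from h import *
o=env.observe();print(o['tcp_pos'],o['ee_rot'],o['qpos'])
a=snap('side','s1');b=snap('top','t1')
cv2.imwrite('pics/j1.png',np.hstack([cv2.resize(a[120:270,150:300],(400,400),interpolation=2),cv2.resize(b[160:270,150:260],(400,400),interpolation=2)]))
```

```text
[440.30480561 120.67394097  81.85254457] [ 0.52067465  0.47735899  0.5215071  -0.47859864] [-0.06101654  0.46369933 -0.36676501  2.11952677  0.28463339  0.60652898
 -2.11276098]
```

View pics/j1.png

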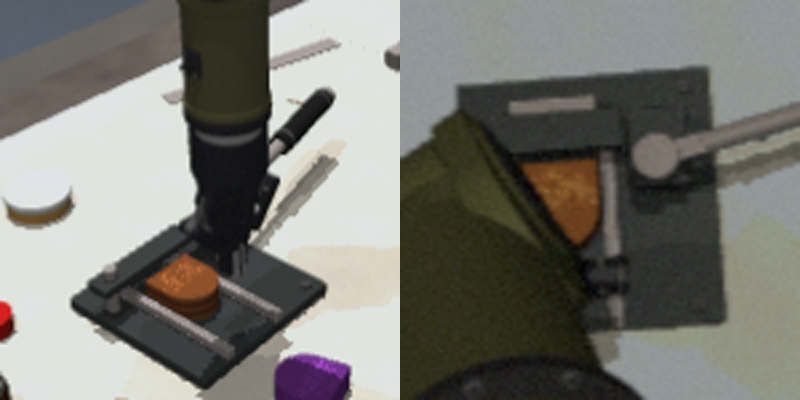

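Run:
```python
from h import *
for P in[(440,120.7,60),(440,120.7,100),(468,123,45)]:
  for c,o,k in(('side',(150,120),400/150),('top',(150,160),400/110)):
    p=proj(c,P);print(P,c,p.round(1),((p-o)*k).round())
```

```text
(440, 120.7, 60) side [237. 230.] [232. 293.]
(440, 120.7, 60) top [193.1 238.7] [157. 286.]
(440, 120.7, 100) side [236.6 218.5] [231. 263.]
(440, 120.7, 100) top [190.8 237.9] [148. 283.]
(468, 123, 45) side [229.6 230. ] [212. 293.]
(468, 123, 45) top [193.4 228.7] [158. 250.]
```

Run:
```python
from h import *
a=cv2.imread('pics/s1.png')
cv2.imwrite('pics/s1z.png',cv2.resize(a[180:260,190:290],None,fx=8,fy=7.5,interpolation=2))
```

```text
(no output)
```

View pics/s1z.png

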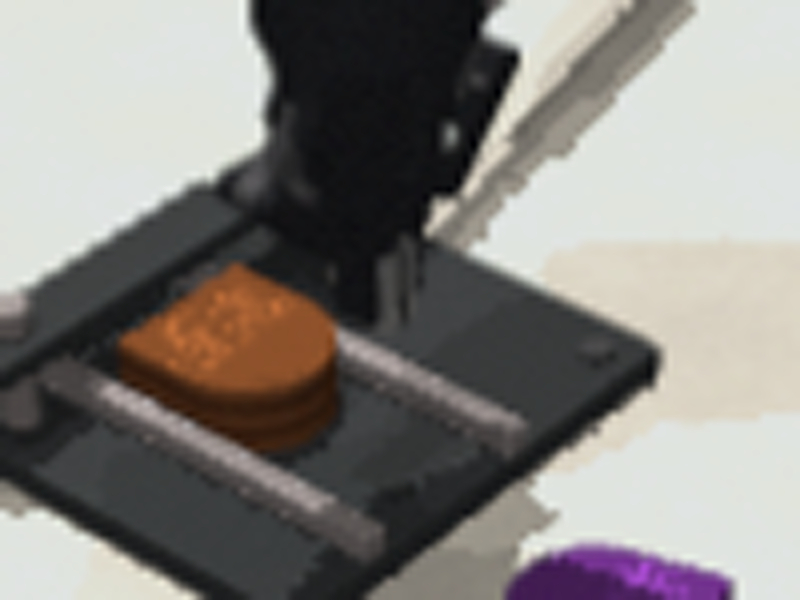

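Request:
step_arm(
  steps=[
    [0, 0, -1, 0, 0, 0],
    [0, 0, -2, 0, 0, 0],
    [0, 0, -2.8, 0, 0, 0],
    [0, 0, -3.3, 0, 0, 0],
    [0.1, 0, -3.6, 0, 0, 0],
    [0.1, 0, -3.6, 0, 0, 0],
    [0.1, 0, -3.6, 0, 0, 0],
    [0.1, 0, -3.6, 0, 0, 0],
  ],
)

```text
time_s: 4.3
tcp_pos: [441.2, 119.6, 46.1]
ee_rot: [0.52, 0.477, 0.521, -0.48]
ft_force: [-0.4, 0.2, 0.8]
width: -0.3
```

Run:
```python
from h import *
o=env.observe();print(o['tcp_pos'],o['ft_force'])
a=snap('side','s2')
cv2.imwrite('pics/s2z.png',cv2.resize(a[180:260,190:290],None,fx=8,fy=7.5,interpolation=2))
```

```text
[441.18742541 119.6099008   46.14995475] [-0.43302783  0.22033895  0.78427388]
```

View pics/s2z.png

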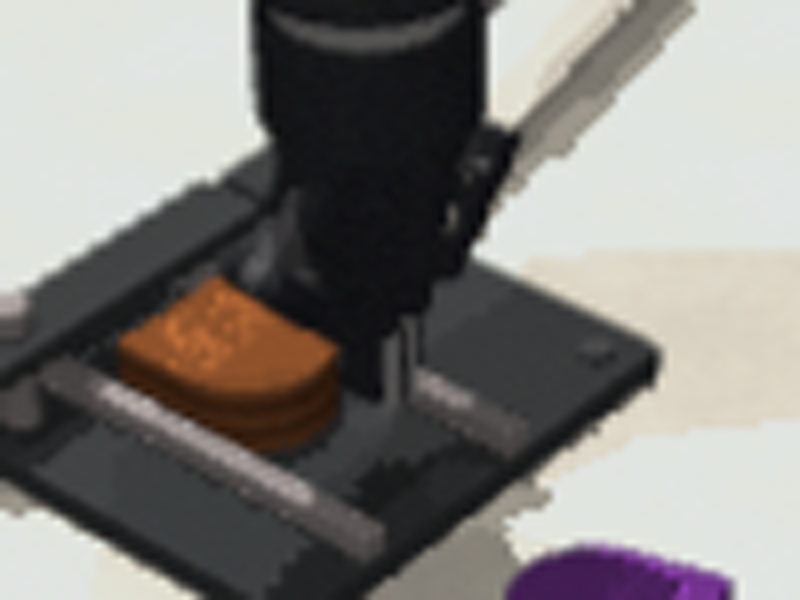

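Run:
```python
from h import *
a=cv2.imread('pics/s2.png');z=cv2.resize(a[180:260,190:290],None,fx=8,fy=7.5,interpolation=2)
th=.085;c,s=np.cos(th),np.sin(th)
W=lambda x,y,zz:(510.2+c*x-s*y,90.8+s*x+c*y,zz)
def d(P,col):
    p=(proj('side',P)+.5-(190,180))*(8,7.5);cv2.circle(z,tuple(int(v) for v in p),5,col,-1)
d(W(-100,67.5,27),(0,0,255));d(W(-100,2.5,27),(0,0,255));d(W(-100,-85,15),(0,0,255));d(W(-38,35,45),(0,255,0))
for zz in(24,46,60): d((441.2,119.6,zz),(255,255,0))
for dy in(-14,14): d((441.2,119.6+dy,24),(255,0,255))
cv2.imwrite('pics/s2y.png',z)
```

```text
(no output)
```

View pics/s2y.png

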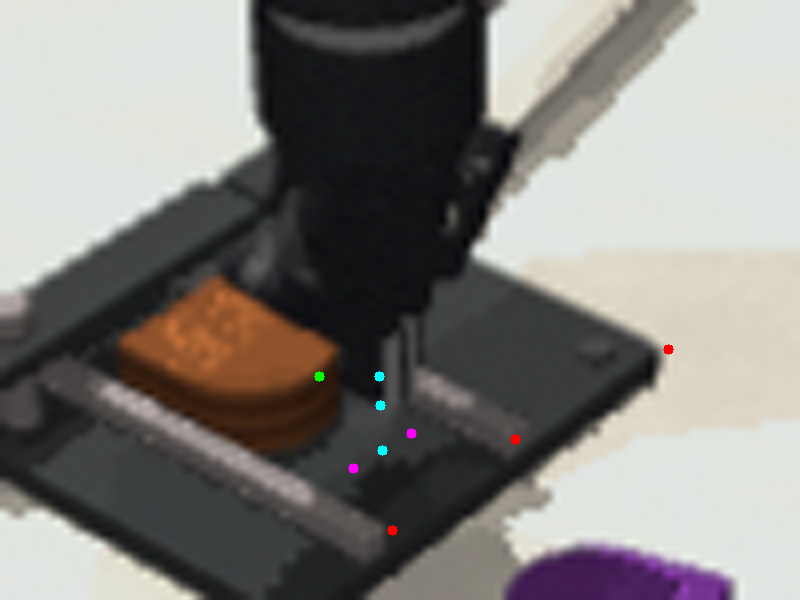

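Request:
step_arm(
  steps=[
    [0, 0, -0.1, 0, 0, 0],
    [0, 0, -0.2, 0, 0, 0],
    [0, 0, -0.3, 0, 0, 0],
    [0, 0, -0.4, 0, 0, 0],
    [0, 0, -0.5, 0, 0, 0],
    [0, 0, -0.5, 0, 0, 0],
    [0, 0, -0.5, 0, 0, 0],
    [0, 0, -0.5, 0, 0, 0],
  ],
)

```text
time_s: 5.35
tcp_pos: [441.2, 119.6, 41.2]
ee_rot: [0.52, 0.477, 0.521, -0.48]
ft_force: [-0.6, 0.1, 1.3]
width: 0.2
```

Run:
```python
from h import *
o=env.observe();print(o['tcp_pos'],o['ft_force'])
a=snap('side','s3')
cv2.imwrite('pics/s3z.png',cv2.resize(a[200:250,210:270],None,fx=12,fy=12,interpolation=2))
```

```text
[441.22190025 119.5904705   41.16341559] [-0.56602142  0.12567814  1.30328053]
```

View pics/s3z.png

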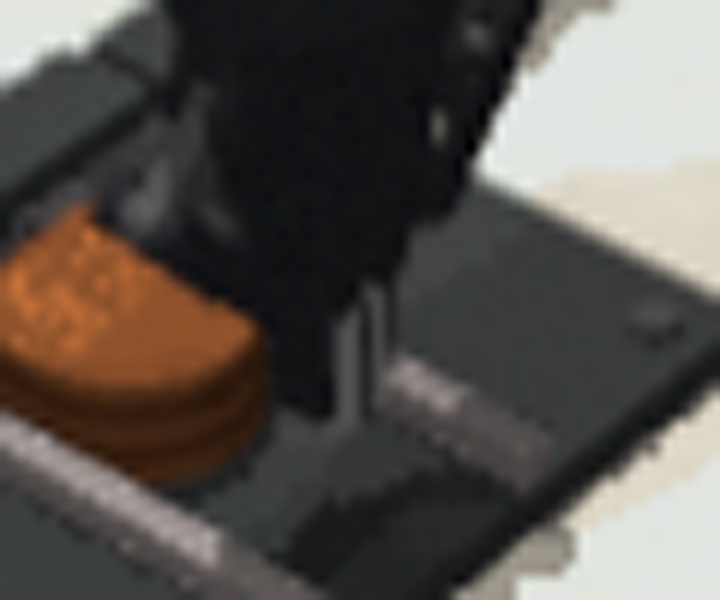

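Request:
step_arm(
  steps=[
    [0.5, 0.04, 0, 0, 0, 0],
    [1.0, 0.09, 0, 0, 0, 0],
    [1.4, 0.12, 0, 0, 0, 0],
    [1.8, 0.15, 0, 0, 0, 0],
    [2.3, 0.2, 0, 0, 0, 0],
    [2.8, 0.24, 0, 0, 0, 0],
    [3.3, 0.28, 0, 0, 0, 0],
    [3.8, 0.32, 0, 0, 0, 0],
  ],
)

```text
time_s: 6.4
tcp_pos: [479.5, 122.8, 41.1]
ee_rot: [0.52, 0.477, 0.521, -0.48]
ft_force: [-0.4, -0.7, 1.2]
width: 0.0
```

Run:
```python
from h import *
o=env.observe();print(o['tcp_pos'],o['ft_force'])
a=snap('side','s4')
cv2.imwrite('pics/s4z.png',cv2.resize(a[190:250,190:270],None,fx=10,fy=10,interpolation=2))
```

```text
[479.49688457 122.80919213  41.11278107] [-0.3511083  -0.68971479  1.16323517]
```

View pics/s4z.png

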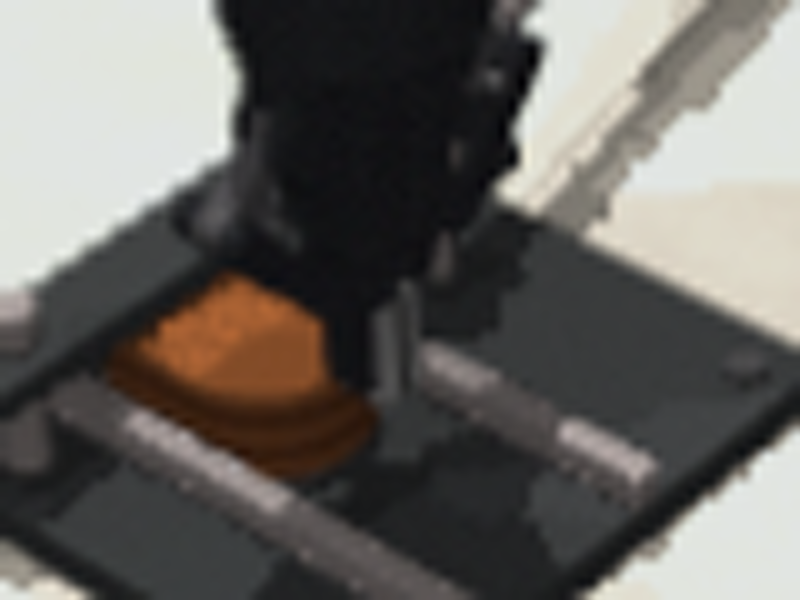

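Run:
```python
from h import *
th=.085;c,s=np.cos(th),np.sin(th)
W=lambda x,y,zz:(510.2+c*x-s*y,90.8+s*x+c*y,zz)
R=np.array([[c,-s],[s,c]])
for cc in('side','top'):
  for r in env.place_of('side',"heel_center")[:2]: print(r['conf'],r['point'],R.T@(np.array(r['point'][:2])-[510.2,90.8]))
a=cv2.imread('pics/s4.png');z=cv2.resize(a[190:250,190:270],None,fx=10,fy=10,interpolation=2)
def out(hx,col):
    t=np.linspace(-np.pi/2,np.pi/2,30)
    pts=[(hx-33+31-31*np.cos(k),35+31*np.sin(k)) for k in t]
    pts=[(hx+33,4)]+pts+[(hx+33,66)]
    P=np.array([(proj('side',W(x,y,45))+.5-(190,190))*10 for x,y in pts]).astype(int)
    cv2.polylines(z,[P],False,col,1)
out(13,(255,255,0));out(18,(0,255,0));out(8,(255,0,255))
tip=(proj('side',(479.5,122.8,19))+.5-(190,190))*10;cv2.circle(z,tuple(tip.astype(int)),4,(0,0,255),-1)
cv2.imwrite('pics/s4y.png',z)
```

```text
0.86 [327.9, 134.0, 13.6] [-177.97425776   58.52088151]
0.85 [524.6, 125.4, 28.6] [17.28547114 33.25255611]
0.86 [327.9, 134.0, 13.6] [-177.97425776   58.52088151]
0.85 [524.6, 125.4, 28.6] [17.28547114 33.25255611]
```

View pics/s4y.png

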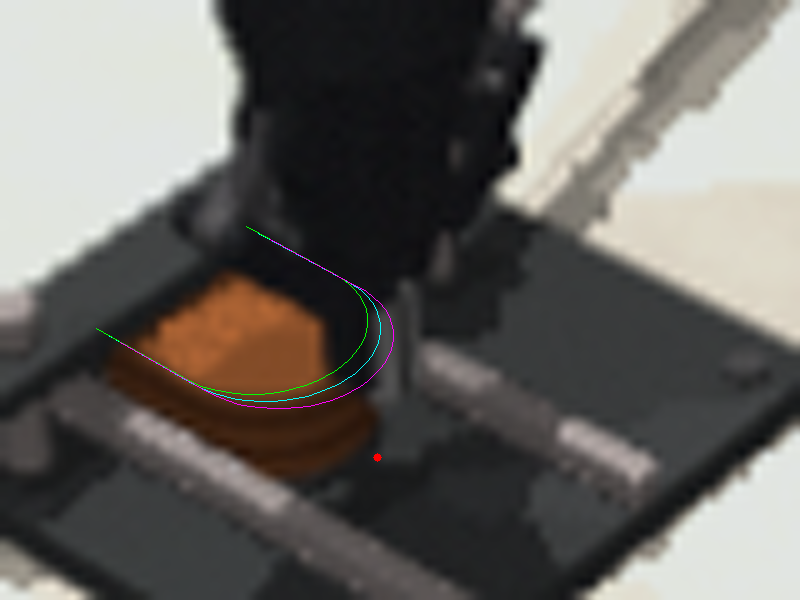

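Request:
step_arm(
  steps=[
    [0.2, 0.02, 0, 0, 0, 0],
    [0.4, 0.03, 0, 0, 0, 0],
    [0.6, 0.05, 0, 0, 0, 0],
    [0.8, 0.07, 0, 0, 0, 0],
    [0.9, 0.08, 0, 0, 0, 0],
    [1.0, 0.09, 0, 0, 0, 0],
    [1.1, 0.09, 0, 0, 0, 0],
    [1.2, 0.1, 0, 0, 0, 0],
  ],
)

```text
time_s: 7.55
tcp_pos: [491.6, 123.9, 41.1]
ee_rot: [0.52, 0.477, 0.521, -0.48]
ft_force: [-0.6, -0.0, -0.6]
width: -0.1
```

Request:
step_arm(
  steps=[
    [0.05, 0, 0, 0, 0, 0],
    [0.1, 0.01, 0, 0, 0, 0],
    [0.13, 0.01, 0, 0, 0, 0],
    [0.16, 0.01, 0, 0, 0, 0],
    [0.19, 0.02, 0, 0, 0, 0],
    [0.22, 0.02, 0, 0, 0, 0],
    [0.25, 0.02, 0, 0, 0, 0],
    [0.25, 0.02, 0, 0, 0, 0],
  ],
)

```text
time_s: 8.55
tcp_pos: [494.2, 124.0, 41.2]
ee_rot: [0.52, 0.477, 0.521, -0.48]
ft_force: [-0.6, 0.7, 0.3]
width: -0.2
```

Request:
step_arm(
  steps=[
    [0.03, 0, 0, 0, 0, 0],
    [0.06, 0, 0, 0, 0, 0],
    [0.09, 0.01, 0, 0, 0, 0],
    [0.12, 0.01, 0, 0, 0, 0],
    [0.15, 0.01, 0, 0, 0, 0],
    [0.17, 0.02, 0, 0, 0, 0],
    [0.2, 0.02, 0, 0, 0, 0],
    [0.2, 0.02, 0, 0, 0, 0],
  ],
)

```text
time_s: 9.55
tcp_pos: [496.2, 124.3, 41.2]
ee_rot: [0.52, 0.477, 0.521, -0.479]
ft_force: [-1.3, 0.1, 0.2]
width: 0.1
```

Request:
step_arm(
  steps=[
    [0.03, 0, 0, 0, 0, 0],
    [0.06, 0, 0, 0, 0, 0],
    [0.09, 0.01, 0, 0, 0, 0],
    [0.12, 0.01, 0, 0, 0, 0],
    [0.13, 0.01, 0, 0, 0, 0],
    [0.15, 0.01, 0, 0, 0, 0],
    [0.15, 0.01, 0, 0, 0, 0],
    [0.15, 0.01, 0, 0, 0, 0],
  ],
)

```text
time_s: 10.55
tcp_pos: [497.7, 124.4, 41.1]
ee_rot: [0.52, 0.477, 0.521, -0.479]
ft_force: [-0.6, 0.0, 0.1]
width: 0.2
```

Request:
step_arm(
  steps=[
    [0.03, 0, 0, 0, 0, 0],
    [0.06, 0, 0, 0, 0, 0],
    [0.09, 0.01, 0, 0, 0, 0],
    [0.12, 0.01, 0, 0, 0, 0],
    [0.13, 0.01, 0, 0, 0, 0],
    [0.15, 0.01, 0, 0, 0, 0],
    [0.15, 0.01, 0, 0, 0, 0],
    [0.15, 0.01, 0, 0, 0, 0],
  ],
)

```text
time_s: 11.55
tcp_pos: [499.2, 124.5, 41.2]
ee_rot: [0.52, 0.477, 0.521, -0.479]
ft_force: [-0.6, -0.5, -0.2]
width: -0.3
```

Run:
```python
from h import *
o=env.observe();print(o['tcp_pos'],o['ft_force'])
th=.085;c,s=np.cos(th),np.sin(th)
W=lambda x,y,zz:(510.2+c*x-s*y,90.8+s*x+c*y,zz)
R=np.array([[c,-s],[s,c]])
a=snap('side','s5')
for r in env.place_of('side',"heel_center")[:3]: print(r['conf'],R.T@(np.array(r['point'][:2])-[510.2,90.8]))
z=cv2.resize(a[190:250,190:270],None,fx=10,fy=10,interpolation=2)
def out(hx,col):
    t=np.linspace(-np.pi/2,np.pi/2,30)
    pts=[(hx-33+31-31*np.cos(k),35+31*np.sin(k)) for k in t]
    pts=[(hx+33,4)]+pts+[(hx+33,66)]
    P=np.array([(proj('side',W(x,y,45))+.5-(190,190))*10 for x,y in pts]).astype(int)
    cv2.polylines(z,[P],False,col,1)
out(33,(0,255,0))
cv2.imwrite('pics/s5y.png',z)
```

```text
[499.22916052 124.46071208  41.16466215] [-0.632675   -0.54870995 -0.17910797]
0.8 [140.41122443 190.86850985]
0.75 [-179.59842705   55.94948615]
0.66 [-89.63508509 198.92800587]
```

View pics/s5y.png

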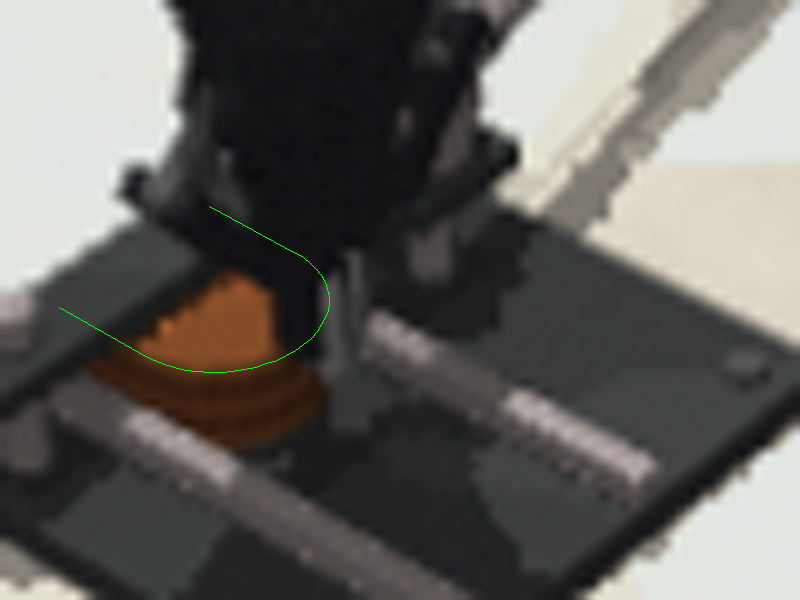

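Request:
step_arm(
  steps=[
    [0.03, 0, 0, 0, 0, 0],
    [0.06, 0, 0, 0, 0, 0],
    [0.09, 0.01, 0, 0, 0, 0],
    [0.12, 0.01, 0, 0, 0, 0],
    [0.13, 0.01, 0, 0, 0, 0],
    [0.15, 0.01, 0, 0, 0, 0],
    [0.15, 0.01, 0, 0, 0, 0],
    [0.15, 0.01, 0, 0, 0, 0],
  ],
)

```text
time_s: 12.65
tcp_pos: [500.4, 124.6, 41.1]
ee_rot: [0.52, 0.477, 0.521, -0.48]
ft_force: [-3.5, 0.4, -0.5]
width: -0.2
```

Request:
step_arm(
  steps=[
    [0.02, 0, 0, 0, 0, 0],
    [0.04, 0, 0, 0, 0, 0],
    [0.05, 0, 0, 0, 0, 0],
    [0.06, 0, 0, 0, 0, 0],
    [0.07, 0.01, 0, 0, 0, 0],
    [0.07, 0.01, 0, 0, 0, 0],
    [0.07, 0.01, 0, 0, 0, 0],
    [0.07, 0.01, 0, 0, 0, 0],
  ],
)

```text
time_s: 13.65
tcp_pos: [500.7, 124.5, 41.0]
ee_rot: [0.52, 0.477, 0.521, -0.48]
ft_force: [-5.1, 0.2, 1.1]
width: -0.2
```

Request:
step_arm(
  steps=[
    [-1, -0.1, 0, 0, 0, 0],
    [-2.5, -0.2, 0, 0, 0, 0],
    [-2.5, -0.2, 5, 0, 0, 0],
    [-2.5, -0.2, 10, 0, 0, 0],
    [-2, -1, 15, 0, 0, 0.05],
    [1, -6.3, 16, 0, 0, 0.1],
    [4, -11.5, 16, 0, 0, 0.15],
    [7, -16.7, 16, 0, 0, 0.2],
  ],
)

```text
time_s: 14.65
tcp_pos: [572.2, -44.5, 201.9]
ee_rot: [0.567, 0.423, 0.566, -0.425]
ft_force: [1.0, 0.7, 0.6]
width: 0.1
```

Request:
step_arm(
  steps=[
    [2.5, -3, 0, 0, 0, 0],
    [5, -6, 0, 0, 0, 0],
    [6.5, -8.6, -2, 0, 0, 0],
    [6.5, -8.6, -5, 0, 0, 0],
    [6.5, -8.6, -8, 0, 0, 0],
    [6.5, -8.6, -8, 0, 0, 0],
    [6.5, -8.6, -8, 0, 0, 0],
    [6.5, -8.6, -8, 0, 0, 0],
  ],
)

```text
time_s: 15.65
tcp_pos: [638.2, -130.5, 123.6]
ee_rot: [0.568, 0.423, 0.565, -0.424]
ft_force: [0.7, -0.9, 0.7]
width: 0.2
```

Run:
```python
from h import *
o=env.observe();print(o['tcp_pos'],o['ft_force'])
th=.085;c,s=np.cos(th),np.sin(th)
R=np.array([[c,-s],[s,c]])
W=lambda x,y,zz:(510.2+c*x-s*y,90.8+s*x+c*y,zz)
a=snap('side','s6');b=snap('top','t6')
for cc in('side','top'):
  for r in env.place_of(cc,"heel_center")[:3]: print(r['conf'],R.T@(np.array(r['point'][:2])-[510.2,90.8]))
  for n in('wrench_grip','wrench_hinge','nut_axis'):
    for r in env.place_of(cc,n)[:1]: print(cc,n,r['conf'],r['point'])
def out(z,cc,o,k,hx,col):
    t=np.linspace(-np.pi/2,np.pi/2,30)
    pts=[(hx-33+31-31*np.cos(q),35+31*np.sin(q)) for q in t]
    pts=[(hx+33,4)]+pts+[(hx+33,66)]
    P=np.array([(proj(cc,W(x,y,45))+.5-o)*k for x,y in pts]).astype(int)
    cv2.polylines(z,[P],False,col,1)
z1=cv2.resize(a[160:240,180:260],None,fx=5,fy=5,interpolation=2);out(z1,'side',(180,160),5,33,(0,255,0))
z2=cv2.resize(b[160:260,150:350],None,fx=4,fy=4,interpolation=2)
z1=np.hstack([z1,cv2.resize(b[170:250,160:240],None,fx=5,fy=5,interpolation=2)])
cv2.imwrite('pics/s6z.png',z1);cv2.imwrite('pics/t6z.png',z2)
```

```text
[ 638.22000495 -130.50853224  123.64276909] [ 0.65417121 -0.88115496  0.6669696 ]
0.78 [-92.70243704 201.79878138]
0.72 [-179.46706726   55.13539487]
0.53 [33.99309685 32.63187654]
side wrench_grip 0.94 [594.8, -142.8, 86.0]
side wrench_hinge 0.91 [546.4, 21.8, 77.7]
side nut_axis 0.9 [539.7, 49.8, 79.3]
0.77 [-181.63141699   56.82524405]
0.73 [138.75803581 195.02386392]
0.57 [35.45596054 33.31013153]
top wrench_grip 0.78 [600.4, -143.7, 83.6]
top wrench_hinge 0.62 [543.2, 18.2, 82.2]
top nut_axis 0.83 [536.5, 54.3, 82.9]
```

View pics/s6z.png

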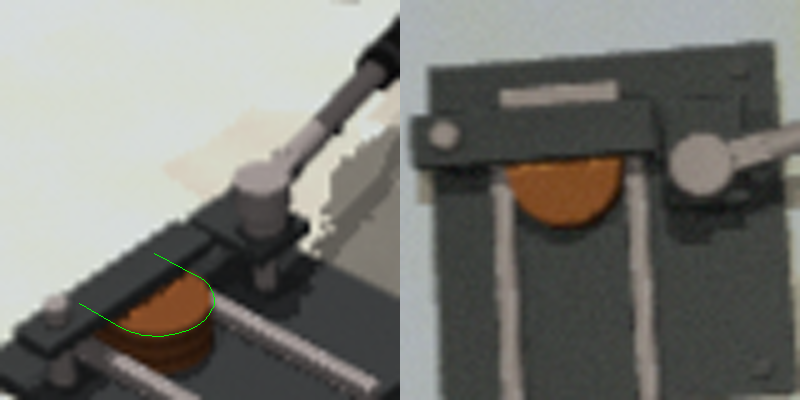

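View pics/t6z.png

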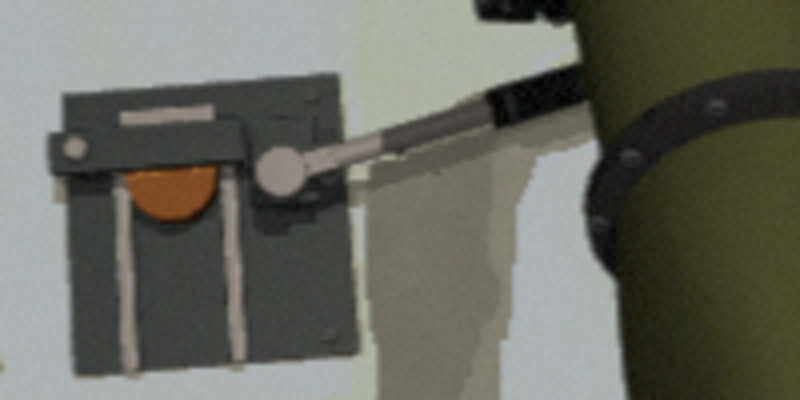

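View pics/s6.png

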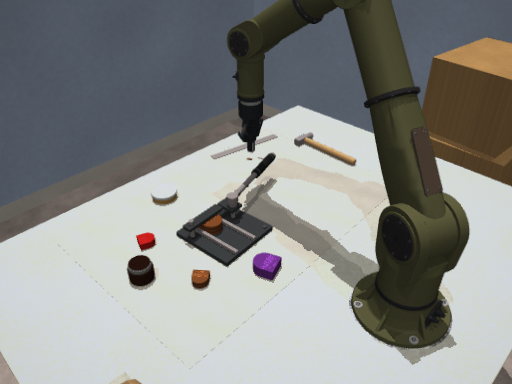

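Request:
step_arm(
  steps=[
    [0, 0, -2, 0, 0, 0],
    [0, 0, -4.1, 0, 0, 0],
    [0, 0, -4.1, 0, 0, 0],
    [-0.3, -0.1, -4.1, 0, 0, 0],
    [-0.6, -0.2, -4.1, 0, 0, 0],
    [-0.9, -0.25, -4.1, 0, 0, 0],
    [-1.2, -0.35, -4.1, 0, 0, 0],
    [-1.2, -0.35, -4.1, 0, 0, 0],
  ],
)

```text
time_s: 17.15
tcp_pos: [625.0, -134.2, 81.1]
ee_rot: [0.567, 0.423, 0.565, -0.425]
ft_force: [0.5, 0.1, 0.2]
width: -0.1
```

```bash
cat > arc.py <<'E'
import sys
from h import *
# usage: arc.py total [cx cy]
o=env.observe();p=o['tcp_pos'][:2];tot=float(sys.argv[1]);C=np.array([539,51.]) if len(sys.argv)<4 else np.array([float(sys.argv[2]),float(sys.argv[3])])
print('F',o['ft_force'].round(1),'tz',o['torque'].round(2),'ang',np.arctan2(*(p-C)[::-1]),'r',np.hypot(*(p-C)))
for k in range(1,9):
    a=-tot*min(k,7)/7;c,s=np.cos(a),np.sin(a);d=C+np.array([[c,-s],[s,c]])@(p-C)-p
    print([round(d[0]/10,2),round(d[1]/10,2),0,0,0,round(a,3)])
E
python3 arc.py 0.07
```

```text
F [0.5 0.1 0.2] tz [ 0.02 -0.01  0.07] ang -1.136114219222843 r 204.20864842453557
[np.float64(-0.19), np.float64(-0.09), 0, 0, 0, -0.01]
[np.float64(-0.37), np.float64(-0.17), 0, 0, 0, -0.02]
[np.float64(-0.56), np.float64(-0.25), 0, 0, 0, -0.03]
[np.float64(-0.75), np.float64(-0.33), 0, 0, 0, -0.04]
[np.float64(-0.94), np.float64(-0.41), 0, 0, 0, -0.05]
[np.float64(-1.13), np.float64(-0.48), 0, 0, 0, -0.06]
[np.float64(-1.32), np.float64(-0.56), 0, 0, 0, -0.07]
[np.float64(-1.32), np.float64(-0.56), 0, 0, 0, -0.07]
```

Request:
step_arm(
  steps=[
    [-0.19, -0.09, 0, 0, 0, -0.01],
    [-0.37, -0.17, 0, 0, 0, -0.02],
    [-0.56, -0.25, 0, 0, 0, -0.03],
    [-0.75, -0.33, 0, 0, 0, -0.04],
    [-0.94, -0.41, 0, 0, 0, -0.05],
    [-1.13, -0.48, 0, 0, 0, -0.06],
    [-1.32, -0.56, 0, 0, 0, -0.07],
    [-1.32, -0.56, 0, 0, 0, -0.07],
  ],
)

```text
time_s: 18.15
tcp_pos: [613.8, -139.1, 82.1]
ee_rot: [0.553, 0.443, 0.549, -0.443]
ft_force: [5.0, 2.6, 0.8]
width: -0.5
```

```bash
python3 arc.py 0.05
```

```text
F [5.  2.6 0.8] tz [ 0.44 -1.23 -0.01] ang -1.196025556989412 r 204.2570535283793
[np.float64(-0.14), np.float64(-0.05), 0, 0, 0, -0.007]
[np.float64(-0.27), np.float64(-0.1), 0, 0, 0, -0.014]
[np.float64(-0.41), np.float64(-0.16), 0, 0, 0, -0.021]
[np.float64(-0.55), np.float64(-0.21), 0, 0, 0, -0.029]
[np.float64(-0.68), np.float64(-0.25), 0, 0, 0, -0.036]
[np.float64(-0.82), np.float64(-0.3), 0, 0, 0, -0.043]
[np.float64(-0.96), np.float64(-0.35), 0, 0, 0, -0.05]
[np.float64(-0.96), np.float64(-0.35), 0, 0, 0, -0.05]
```

Request:
step_arm(
  steps=[
    [-0.2, -0.08, 0, 0, 0, -0.01],
    [-0.42, -0.16, 0, 0, 0, -0.021],
    [-0.62, -0.24, 0, 0, 0, -0.031],
    [-0.82, -0.31, 0, 0, 0, -0.042],
    [-1.03, -0.38, 0, 0, 0, -0.053],
    [-1.23, -0.45, 0, 0, 0, -0.064],
    [-1.44, -0.52, 0, 0, 0, -0.075],
    [-1.44, -0.52, 0, 0, 0, -0.075],
  ],
)

```text
time_s: 19.15
tcp_pos: [599.0, -144.4, 82.1]
ee_rot: [0.535, 0.464, 0.532, -0.464]
ft_force: [1.3, -0.2, 2.8]
width: 0.0
```

```bash
python3 arc.py 0.05
```

```text
F [ 1.3 -0.2  2.8] tz [ 0.05 -0.39  0.03] ang -1.2728255486222784 r 204.43913379283
[np.float64(-0.14), np.float64(-0.04), 0, 0, 0, -0.007]
[np.float64(-0.28), np.float64(-0.08), 0, 0, 0, -0.014]
[np.float64(-0.42), np.float64(-0.12), 0, 0, 0, -0.021]
[np.float64(-0.56), np.float64(-0.16), 0, 0, 0, -0.029]
[np.float64(-0.7), np.float64(-0.2), 0, 0, 0, -0.036]
[np.float64(-0.84), np.float64(-0.24), 0, 0, 0, -0.043]
[np.float64(-0.98), np.float64(-0.28), 0, 0, 0, -0.05]
[np.float64(-0.98), np.float64(-0.28), 0, 0, 0, -0.05]
```

Run:
```python
from h import *
a=snap('side','s7')
o=env.observe();print(o['tcp_pos'],o['ft_force'])
z=cv2.resize(a[140:220,210:310],None,fx=8,fy=7.5,interpolation=2)
for P,c in(((599,-144.4,60),(0,0,255)),((599,-144.4,83),(0,255,255))):
    p=(proj('side',P)+.5-(210,140))*(8,7.5);cv2.circle(z,tuple(p.astype(int)),4,c,-1)
cv2.imwrite('pics/s7z.png',z)
for n in('wrench_grip','wrench_hinge','nut_axis'):
    for r in env.place_of('side',n)[:1]: print(n,r['conf'],r['point'])
```

```text
[ 599.05091618 -144.42130355   82.06505426] [2.33663052 0.46028757 3.96562208]
wrench_grip 0.75 [557.3, 128.1, 58.7]
wrench_hinge 0.97 [548.6, 21.4, 80.4]
nut_axis 0.98 [539.1, 51.3, 79.1]
```

View pics/s7z.png

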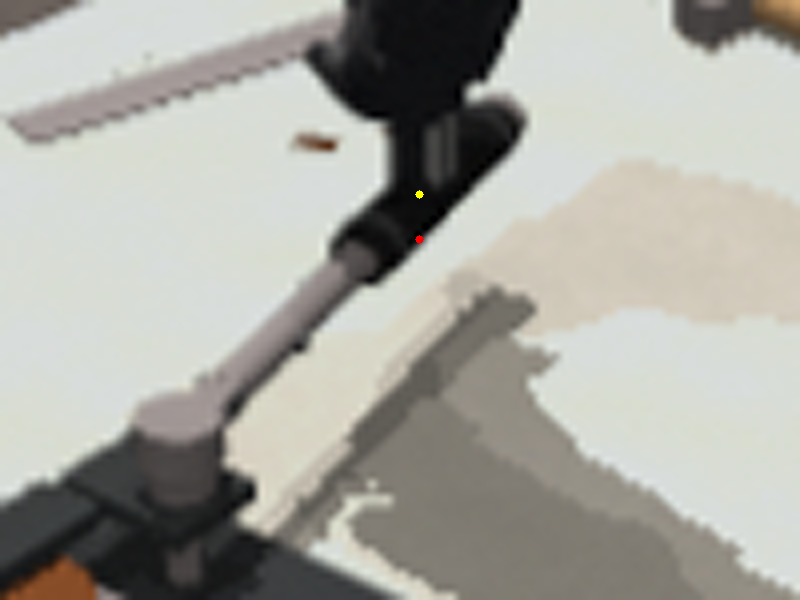

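Run:
```python
from h import *
b=cv2.imread('pics/s6.png');a=cv2.imread('pics/s7.png')
def v(im,phi):
    z=cv2.resize(im[140:220,210:300],None,fx=8,fy=8,interpolation=2)
    for ph,c in phi:
      for r in(30,144,200,270):
        P=(539+r*np.cos(ph),51+r*np.sin(ph),83)
        p=(proj('side',P)+.5-(210,140))*8;cv2.circle(z,tuple(p.astype(int)),4,c,-1)
    return z
ph=[(-1.282,(0,0,255)),(-1.38,(0,255,0))]
cv2.imwrite('pics/cmp.png',cv2.resize(np.hstack([v(b,ph),v(a,ph)]),(800,356)))
cv2.imwrite('pics/a7.png',v(a,ph))
```

```text
(no output)
```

View pics/cmp.png

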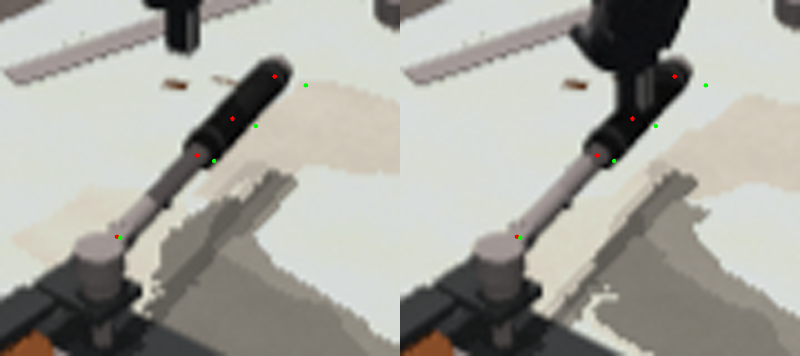

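View pics/a7.png

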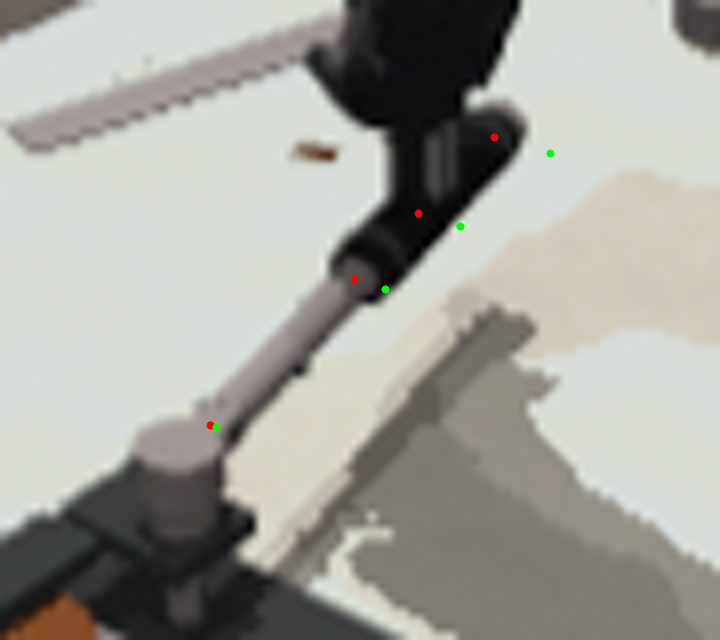

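Run:
```python
from h import *
for z in(90,102,112,123,135,145): print(z,proj('side',(638.2,-130.5,z)))
b=cv2.imread('pics/s6.png');z=cv2.resize(b[90:165,215:285],None,fx=8,fy=8,interpolation=2)
for zz,c in((101.6,(0,0,255)),(123.6,(0,255,0))):
    p=(proj('side',(638.2,-130.5,zz))+.5-(215,90))*8;cv2.circle(z,tuple(p.astype(int)),4,c,-1)
cv2.imwrite('pics/tip.png',z)
```

```text
90 [250.44643211 160.91352167]
102 [250.41946248 157.75918639]
112 [250.39675408 155.1083678 ]
123 [250.37152628 152.16892214]
135 [250.34370419 148.93384672]
145 [250.32027619 146.21508604]
```

View pics/tip.png

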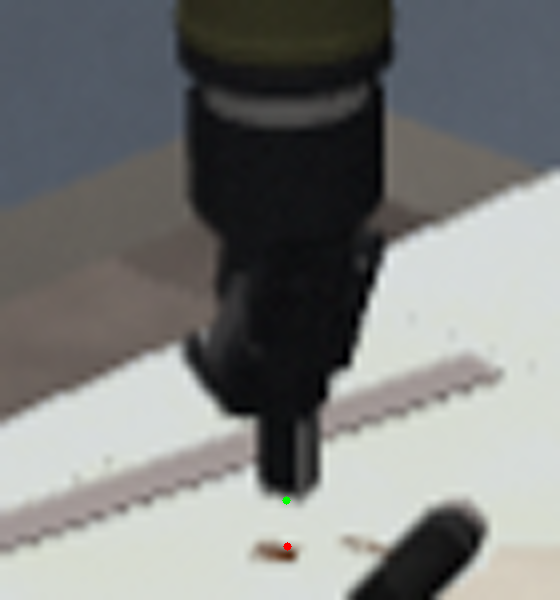

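Request:
step_arm(
  steps=[
    [0, 0, 1.5, 0, 0, 0],
    [0, 0, 3, 0, 0, 0.03],
    [2, 0.6, 3, 0, 0, 0.08],
    [4.2, 1.3, 3, 0, 0, 0.14],
    [4.2, 1.3, 3, 0, 0, 0.14],
    [4.2, 1.3, 1.5, 0, 0, 0.14],
    [4.2, 1.3, -0.5, 0, 0, 0.14],
    [4.2, 1.3, -2, 0, 0, 0.14],
  ],
)

```text
time_s: 20.35
tcp_pos: [639.5, -132.1, 60.4]
ee_rot: [0.566, 0.425, 0.564, -0.426]
ft_force: [-0.4, 0.8, -0.0]
width: 0.2
```

Run:
```python
from h import *
a=snap('side','s8')
o=env.observe();print(o['tcp_pos'],o['ft_force'])
z=cv2.resize(a[120:220,210:300],None,fx=6,fy=6,interpolation=2)
p=(proj('side',o['tcp_pos'])+.5-(210,120))*6;cv2.circle(z,tuple(p.astype(int)),4,(0,255,0),-1)
for r in(30,144,200,270):
        ph=-1.282;P=(539+r*np.cos(ph),51+r*np.sin(ph),83)
        p=(proj('side',P)+.5-(210,120))*6;cv2.circle(z,tuple(p.astype(int)),3,(0,0,255),-1)
cv2.imwrite('pics/s8z.png',z)
```

```text
[ 638.75116283 -131.84201573   58.58205024] [-0.60493632 -0.42186889 -1.4931941 ]
```

View pics/s8z.png

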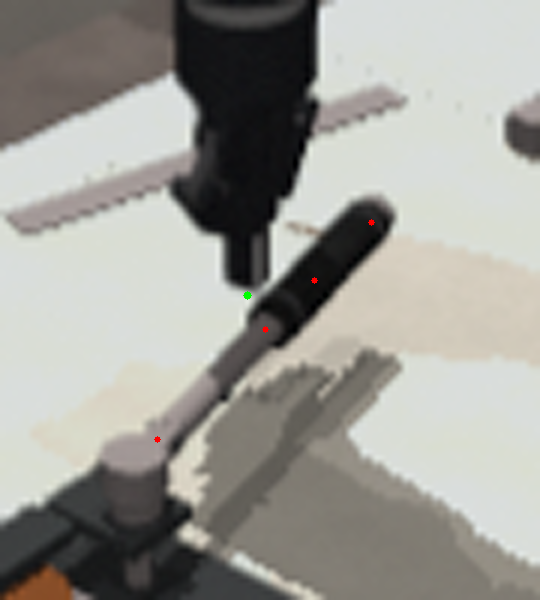

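```bash
python3 arc.py 0.15
```

```text
F [-0.6 -0.4 -1.5] tz [-0.04  0.08 -0.02] ang -1.0713688712407026 r 208.2822536871354
[np.float64(-0.39), np.float64(-0.21), 0, 0, 0, -0.021]
[np.float64(-0.79), np.float64(-0.41), 0, 0, 0, -0.043]
[np.float64(-1.2), np.float64(-0.6), 0, 0, 0, -0.064]
[np.float64(-1.6), np.float64(-0.79), 0, 0, 0, -0.086]
[np.float64(-2.01), np.float64(-0.96), 0, 0, 0, -0.107]
[np.float64(-2.43), np.float64(-1.13), 0, 0, 0, -0.129]
[np.float64(-2.84), np.float64(-1.29), 0, 0, 0, -0.15]
[np.float64(-2.84), np.float64(-1.29), 0, 0, 0, -0.15]
```

Request:
step_arm(
  steps=[
    [-0.39, -0.21, 0, 0, 0, -0.021],
    [-0.79, -0.41, 0, 0, 0, -0.043],
    [-1.2, -0.6, 0, 0, 0, -0.064],
    [-1.6, -0.79, 0, 0, 0, -0.086],
    [-2.01, -0.96, 0, 0, 0, -0.107],
    [-2.43, -1.13, 0, 0, 0, -0.129],
    [-2.7, -1.24, 0, 0, 0, -0.143],
    [-2.7, -1.24, 0, 0, 0, -0.143],
  ],
)

```text
time_s: 21.4
tcp_pos: [615.2, -143.3, 60.1]
ee_rot: [0.535, 0.466, 0.531, -0.464]
ft_force: [7.1, 1.4, 0.2]
width: 0.0
```

```bash
python3 arc.py 0.05
python3 - <<'E'
from h import *
a=snap('side','s9')
z=cv2.resize(a[120:220,210:300],None,fx=6,fy=6,interpolation=2)
for ph,c in((-1.282,(0,0,255)),(-1.33,(0,255,0))):
  for r in(30,144,200,270):
        P=(539+r*np.cos(ph),51+r*np.sin(ph),83)
        p=(proj('side',P)+.5-(210,120))*6;cv2.circle(z,tuple(p.astype(int)),3,c,-1)
cv2.imwrite('pics/s9z.png',z)
E
```

```text
F [7.1 1.4 0.2] tz [ 0.28 -1.56  0.02] ang -1.1969539460288514 r 208.7211768042552
[np.float64(-0.14), np.float64(-0.05), 0, 0, 0, -0.007]
[np.float64(-0.28), np.float64(-0.11), 0, 0, 0, -0.014]
[np.float64(-0.42), np.float64(-0.16), 0, 0, 0, -0.021]
[np.float64(-0.56), np.float64(-0.21), 0, 0, 0, -0.029]
[np.float64(-0.7), np.float64(-0.26), 0, 0, 0, -0.036]
[np.float64(-0.84), np.float64(-0.31), 0, 0, 0, -0.043]
[np.float64(-0.98), np.float64(-0.36), 0, 0, 0, -0.05]
[np.float64(-0.98), np.float64(-0.36), 0, 0, 0, -0.05]
```

View pics/s9z.png

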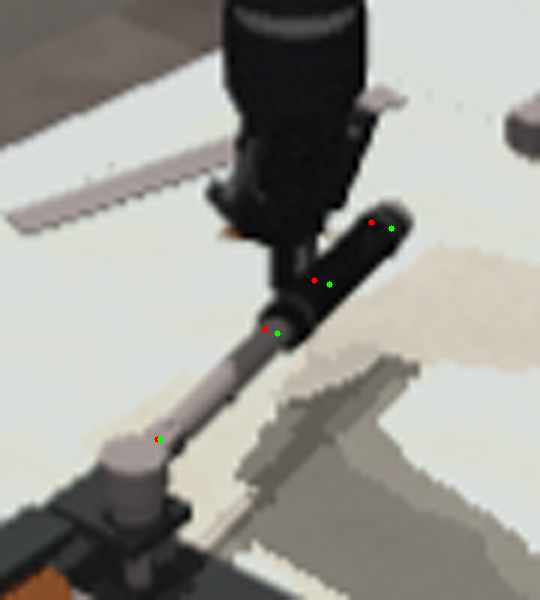

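Request:
step_arm(
  steps=[
    [-0.28, -0.11, 0, 0, 0, -0.014],
    [-0.56, -0.21, 0, 0, 0, -0.029],
    [-0.84, -0.31, 0, 0, 0, -0.043],
    [-1.12, -0.41, 0, 0, 0, -0.057],
    [-1.4, -0.5, 0, 0, 0, -0.071],
    [-1.68, -0.59, 0, 0, 0, -0.085],
    [-1.97, -0.69, 0, 0, 0, -0.1],
    [-1.97, -0.69, 0, 0, 0, -0.1],
  ],
)

```text
time_s: 22.45
tcp_pos: [599.5, -149.1, 61.6]
ee_rot: [0.513, 0.494, 0.505, -0.487]
ft_force: [9.0, 1.4, -1.0]
width: 0.2
```

```bash
python3 arc.py 0.07
```

```text
F [ 9.   1.4 -1. ] tz [ 0.39 -1.81  0.05] ang -1.2770263111856426 r 209.08371402930428
[np.float64(-0.2), np.float64(-0.06), 0, 0, 0, -0.01]
[np.float64(-0.4), np.float64(-0.12), 0, 0, 0, -0.02]
[np.float64(-0.6), np.float64(-0.17), 0, 0, 0, -0.03]
[np.float64(-0.81), np.float64(-0.23), 0, 0, 0, -0.04]
[np.float64(-1.01), np.float64(-0.28), 0, 0, 0, -0.05]
[np.float64(-1.21), np.float64(-0.33), 0, 0, 0, -0.06]
[np.float64(-1.41), np.float64(-0.37), 0, 0, 0, -0.07]
[np.float64(-1.41), np.float64(-0.37), 0, 0, 0, -0.07]
```

Request:
step_arm(
  steps=[
    [-0.22, -0.07, -0.02, 0, 0, -0.011],
    [-0.45, -0.13, -0.05, 0, 0, -0.023],
    [-0.69, -0.19, -0.1, 0, 0, -0.034],
    [-0.92, -0.25, -0.1, 0, 0, -0.046],
    [-1.15, -0.31, -0.1, 0, 0, -0.057],
    [-1.38, -0.37, -0.1, 0, 0, -0.069],
    [-1.61, -0.43, -0.1, 0, 0, -0.08],
    [-1.61, -0.43, -0.1, 0, 0, -0.08],
  ],
)

```text
time_s: 23.45
tcp_pos: [588.0, -152.7, 62.2]
ee_rot: [0.496, 0.516, 0.483, -0.505]
ft_force: [10.4, 1.3, -1.5]
width: -0.0
```

```bash
python3 arc.py 0.06
```

```text
F [10.4  1.3 -1.5] tz [ 0.29 -2.06  0.12] ang -1.334851762274119 r 209.4558320616822
[np.float64(-0.17), np.float64(-0.04), 0, 0, 0, -0.009]
[np.float64(-0.35), np.float64(-0.08), 0, 0, 0, -0.017]
[np.float64(-0.53), np.float64(-0.12), 0, 0, 0, -0.026]
[np.float64(-0.7), np.float64(-0.16), 0, 0, 0, -0.034]
[np.float64(-0.88), np.float64(-0.19), 0, 0, 0, -0.043]
[np.float64(-1.05), np.float64(-0.22), 0, 0, 0, -0.051]
[np.float64(-1.23), np.float64(-0.26), 0, 0, 0, -0.06]
[np.float64(-1.23), np.float64(-0.26), 0, 0, 0, -0.06]
```

Request:
step_arm(
  steps=[
    [-0.2, -0.05, -0.05, 0, 0.01, -0.009],
    [-0.4, -0.09, -0.1, 0, 0.02, -0.017],
    [-0.6, -0.13, -0.1, 0, 0.02, -0.026],
    [-0.8, -0.18, -0.1, 0, 0.02, -0.034],
    [-1.0, -0.22, -0.1, 0, 0.02, -0.043],
    [-1.2, -0.26, -0.1, 0, 0.02, -0.051],
    [-1.35, -0.29, -0.1, 0, 0.02, -0.06],
    [-1.35, -0.29, -0.1, 0, 0.02, -0.06],
  ],
)

```text
time_s: 24.45
tcp_pos: [580.1, -154.6, 63.1]
ee_rot: [0.478, 0.528, 0.47, -0.521]
ft_force: [11.6, 1.8, -1.2]
width: -0.0
```

```bash
python3 arc.py 0.06
```

```text
F [11.6  1.8 -1.2] tz [ 0.29 -2.52  0.08] ang -1.3734698736391737 r 209.66742459679253
[np.float64(-0.18), np.float64(-0.03), 0, 0, 0, -0.009]
[np.float64(-0.35), np.float64(-0.07), 0, 0, 0, -0.017]
[np.float64(-0.53), np.float64(-0.1), 0, 0, 0, -0.026]
[np.float64(-0.71), np.float64(-0.13), 0, 0, 0, -0.034]
[np.float64(-0.88), np.float64(-0.16), 0, 0, 0, -0.043]
[np.float64(-1.06), np.float64(-0.18), 0, 0, 0, -0.051]
[np.float64(-1.24), np.float64(-0.21), 0, 0, 0, -0.06]
[np.float64(-1.24), np.float64(-0.21), 0, 0, 0, -0.06]
```

Request:
step_arm(
  steps=[
    [-0.2, -0.04, -0.1, 0, 0, -0.009],
    [-0.4, -0.08, -0.2, 0, 0, -0.017],
    [-0.6, -0.11, -0.2, 0, 0, -0.026],
    [-0.8, -0.14, -0.2, 0, 0, -0.034],
    [-0.95, -0.17, -0.2, 0, 0, -0.043],
    [-1.1, -0.19, -0.2, 0, 0, -0.051],
    [-1.24, -0.21, -0.2, 0, 0, -0.06],
    [-1.24, -0.21, -0.2, 0, 0, -0.06],
  ],
)

```text
time_s: 25.45
tcp_pos: [572.8, -156.4, 62.8]
ee_rot: [0.465, 0.545, 0.451, -0.533]
ft_force: [10.5, 1.3, -2.0]
width: 0.3
```

```bash
python3 arc.py 0.06
```

```text
F [10.5  1.3 -2. ] tz [ 0.08 -2.19  0.05] ang -1.409392649933993 r 210.1663146983823
[np.float64(-0.18), np.float64(-0.03), 0, 0, 0, -0.009]
[np.float64(-0.36), np.float64(-0.05), 0, 0, 0, -0.017]
[np.float64(-0.53), np.float64(-0.08), 0, 0, 0, -0.026]
[np.float64(-0.71), np.float64(-0.1), 0, 0, 0, -0.034]
[np.float64(-0.89), np.float64(-0.13), 0, 0, 0, -0.043]
[np.float64(-1.07), np.float64(-0.15), 0, 0, 0, -0.051]
[np.float64(-1.25), np.float64(-0.17), 0, 0, 0, -0.06]
[np.float64(-1.25), np.float64(-0.17), 0, 0, 0, -0.06]
```

Request:
step_arm(
  steps=[
    [-0.2, -0.03, -0.05, 0, 0, -0.009],
    [-0.36, -0.05, -0.1, 0, 0, -0.017],
    [-0.53, -0.08, -0.1, 0, 0, -0.026],
    [-0.71, -0.1, -0.1, 0, 0, -0.034],
    [-0.89, -0.13, -0.1, 0, 0, -0.043],
    [-1.0, -0.14, -0.1, 0, 0, -0.05],
    [-1.1, -0.15, -0.1, 0, 0, -0.055],
    [-1.1, -0.15, -0.1, 0, 0, -0.055],
  ],
)

```text
time_s: 26.45
tcp_pos: [566.0, -157.8, 63.3]
ee_rot: [0.452, 0.559, 0.434, -0.543]
ft_force: [9.5, 0.3, -2.8]
width: -0.4
```

```bash
python3 arc.py 0.06;python3 - <<'E'
from h import *
a=snap('side','s10');b=snap('top','t10')
z=cv2.resize(a[130:220,200:290],None,fx=6.6,fy=6.6,interpolation=2)
cv2.imwrite('pics/s10z.png',z)
cv2.imwrite('pics/t10z.png',cv2.resize(b[160:260,150:350],None,fx=4,fy=4,interpolation=2))
E
```

```text
F [ 9.5  0.3 -2.8] tz [ 0.02 -1.89  0.06] ang -1.4422620013311662 r 210.57211097946075
[np.float64(-0.18), np.float64(-0.02), 0, 0, 0, -0.009]
[np.float64(-0.36), np.float64(-0.04), 0, 0, 0, -0.017]
[np.float64(-0.54), np.float64(-0.06), 0, 0, 0, -0.026]
[np.float64(-0.72), np.float64(-0.08), 0, 0, 0, -0.034]
[np.float64(-0.9), np.float64(-0.1), 0, 0, 0, -0.043]
[np.float64(-1.08), np.float64(-0.11), 0, 0, 0, -0.051]
[np.float64(-1.26), np.float64(-0.12), 0, 0, 0, -0.06]
[np.float64(-1.26), np.float64(-0.12), 0, 0, 0, -0.06]
```

View pics/s10z.png

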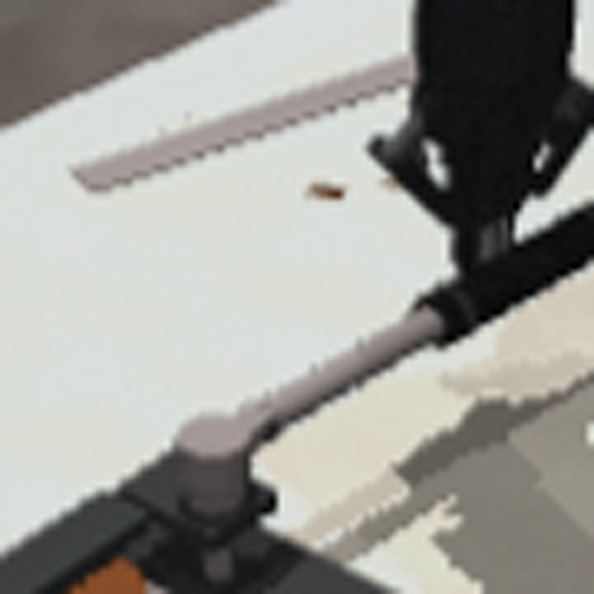

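View pics/t10z.png

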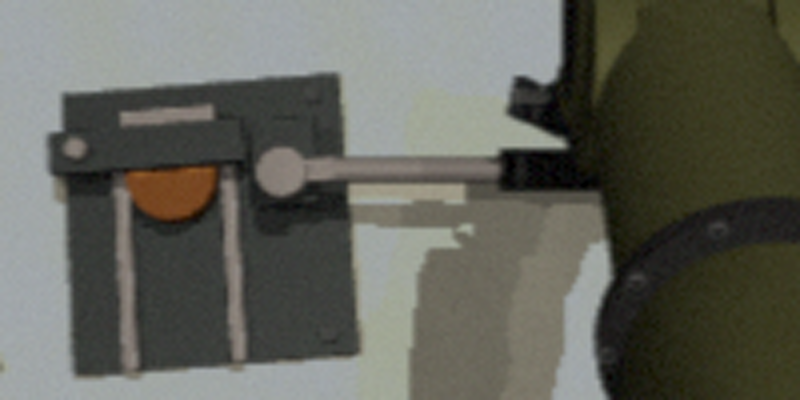

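Request:
step_arm(
  steps=[
    [-0.2, -0.02, -0.05, 0, 0, -0.009],
    [-0.36, -0.04, -0.1, 0, 0, -0.017],
    [-0.5, -0.05, -0.1, 0, 0, -0.026],
    [-0.65, -0.07, -0.1, 0, 0, -0.034],
    [-0.8, -0.08, -0.1, 0, 0, -0.04],
    [-0.9, -0.09, -0.1, 0, 0, -0.043],
    [-0.9, -0.09, -0.1, 0, 0, -0.043],
    [-0.9, -0.09, -0.1, 0, 0, -0.043],
  ],
)

```text
time_s: 27.55
tcp_pos: [560.6, -158.7, 63.5]
ee_rot: [0.442, 0.57, 0.42, -0.551]
ft_force: [8.3, -0.9, -2.3]
width: 0.3
```

```bash
python3 arc.py 0.06|head -1
```

```text
F [ 8.3 -0.9 -2.3] tz [ 0.   -1.56  0.07] ang -1.4682425441896871 r 210.8417271863942
```

Request:
step_arm(
  steps=[
    [0.7, 0.05, 0, 0, 0, 0],
    [1.5, 0.1, 0, 0, 0, 0],
    [2.5, 0.2, 0, 0, 0, 0],
    [3.5, 0.3, 0, 0, 0, 0],
    [4, 0.3, 2, 0, 0, 0],
    [4, 0.3, 6, 0, 0, 0],
    [4, 0.3, 10, 0, 0, 0],
    [4, 0.3, 14, 0, 0, 0],
  ],
)

```text
time_s: 28.55
tcp_pos: [600.8, -155.5, 204.7]
ee_rot: [0.442, 0.57, 0.42, -0.551]
ft_force: [1.0, -0.6, -0.5]
width: 0.0
```

Request:
step_arm(
  steps=[
    [0, -3, 0, 0, 0, 0],
    [0, -8, 0, 0, 0, 0],
    [0, -13, 0, 0, 0, 0],
    [0, -18, 0, 0, 0, 0],
    [0, -22, 0, 0, 0, 0],
    [0, -24, 0, 0, 0, 0],
    [0, -24, 0, 0, 0, 0],
    [0, -24, 0, 0, 0, 0],
  ],
)

```text
time_s: 29.55
tcp_pos: [601.7, -392.9, 204.7]
ee_rot: [0.442, 0.57, 0.421, -0.549]
ft_force: [-0.2, 1.1, -0.3]
width: -0.2
```

Run:
```python
from h import *
a=snap('side','s11');b=snap('top','t11')
o=env.observe();print(o['tcp_pos'],o['ft_force'],o['time_s'])
th=.085;c,s=np.cos(th),np.sin(th);R=np.array([[c,-s],[s,c]])
for cc in('side','top'):
  for r in env.place_of(cc,"heel_center")[:4]: print(cc,r['conf'],R.T@(np.array(r['point'][:2])-[510.2,90.8]))
  for n in('wrench_grip','wrench_hinge','nut_axis'):
    for r in env.place_of(cc,n)[:1]: print(cc,n,r['conf'],r['point'])
cv2.imwrite('pics/s11z.png',cv2.resize(a[130:240,180:290],None,fx=5.4,fy=5.4,interpolation=2))
cv2.imwrite('pics/t11z.png',cv2.resize(b[165:265,150:350],None,fx=4,fy=4,interpolation=2))
```

```text
[ 601.71402727 -393.0618426   205.06352776] [ 0.63305987 -0.13418482 -0.20491053] 29.65
side 0.63 [-178.16504593   58.63750002]
side 0.61 [35.92243455 34.07328419]
side 0.54 [139.70302364 189.62414189]
side 0.52 [-89.5694052  198.52096024]
side wrench_grip 0.68 [532.6, -148.2, 83.8]
side wrench_hinge 0.79 [540.3, 23.3, 76.8]
side nut_axis 0.82 [538.9, 49.0, 77.8]
top 0.82 [140.20391997 195.50284097]
top 0.72 [-179.47555703   55.0357559 ]
top 0.56 [-81.48120606 202.74955748]
top 0.55 [33.54584062 33.27215919]
top wrench_grip 0.77 [538.5, -148.6, 83.2]
top wrench_hinge 0.78 [539.0, 16.5, 76.7]
top nut_axis 0.77 [537.1, 54.5, 79.6]
```

View pics/t11z.png

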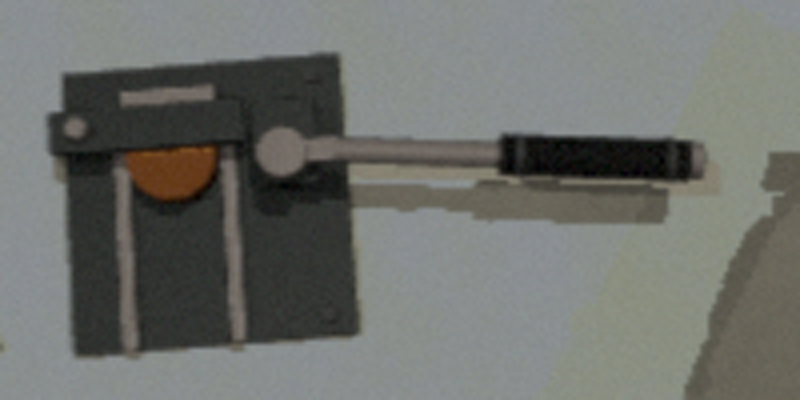

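View pics/s11z.png

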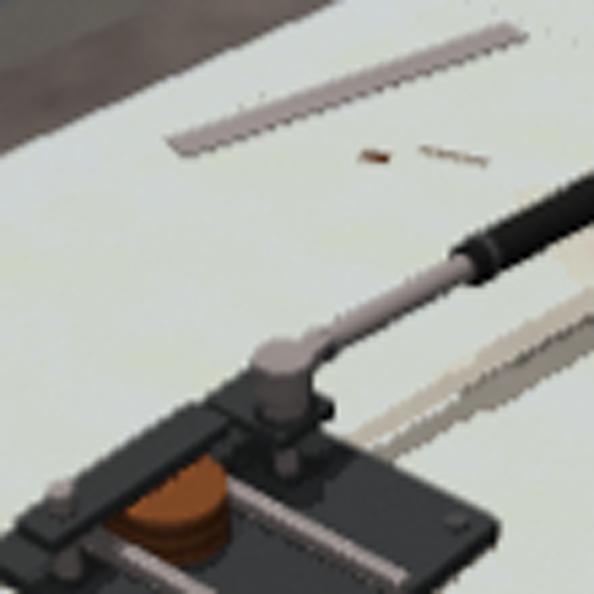

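Run:
```python
from h import *
def off(n):
    im=cv2.imread(f'pics/{n}.png');hsv=cv2.cvtColor(im,cv2.COLOR_BGR2GRAY)
    m=(hsv<45).astype(np.uint8);m[:, :268]=0;m[:,335:]=0;m[:160]=0;m[215:]=0
    nl,l,st,_=cv2.connectedComponentsWithStats(m);k=1+np.argmax(st[1:,4]);ys,xs=np.nonzero(l==k)
    P=np.array([atz('top',x,y,86)[:2] for x,y in zip(xs,ys)])
    c=P.mean(0);u=np.linalg.svd(P-c)[2][0];u*=-np.sign(u[1])
    return c,u,np.arctan2(u[1],u[0]),len(xs)
c0,u0,a0,n0=off('top0');c1,u1,a1,n1=off('t11');print(c0,a0,n0,c1,a1,n1)
# nut on line0, 207 from grip mid; hinge H=nut+30*u(nutangle); handle line1 passes through H
for r in(200,203,207):
    N=c0-u0*r
    best=min(np.linspace(0,.3,301),key=lambda h:abs(np.linalg.norm(0)+np.cross(u1,N+30*np.array([np.cos(a1+h),np.sin(a1+h)])-c1)))
    print(r,N,'hinge',best)
    # alternative: use grip centre only: nut angle from centre position
    from scipy.optimize import least_squares
    f=lambda p:(N+30*np.array([np.cos(a0-p[0]),np.sin(a0-p[0])])+(r-30)*np.array([np.cos(a0-p[0]-p[1]),np.sin(a0-p[0]-p[1])])-c1)/1
    s=least_squares(lambda p:np.r_[f(p)[0],20*(p[0]+p[1]-(a0-a1))],[.2,.1]);print(s.x,f(s.x))
```

```text
[ 596.70733265 -149.39912598] -1.2553342135066814 443 [ 532.69862704 -159.82056818] -1.5847669748184343 431
200 [534.65616989  40.73149544] hinge 0.028
[0.30154866 0.0278841 ] [0.         0.57155728]
203 [533.72540245  43.58345476] hinge 0.061
[0.26910991 0.06032285] [0.         0.45312777]
207 [532.48437919  47.38606718] hinge 0.10400000000000001
[0.22577619 0.10365657] [0.         0.34448104]<stdin>:13: DeprecationWarning: Arrays of 2-dimensional vectors are deprecated. Use arrays of 3-dimensional vectors instead. (deprecated in NumPy 2.0)
```

```bash
python3 -c "
from station import env
print(env.close_job())"
```

```text
the job is handed in; nothing more can be done
None
```

The heel is home against the stop, and the wrench handle is broken over by about 0.1 rad, short of its 0.22 rad end stop. I handed the job in at about 30 s of the 54 s allowed, with the arm clear of everything.

**Heel:** I slid it along the channel with the shut fingers until the push force rose to about 5 N, which I took as contact with the stop. After letting go, the networks put its centre at clamp x = 33.5 mm (top camera) and 36 mm (side camera); home is 33. An outline drawn at 33 mm on the side picture, taken before the wrench was turned, also fitted.

**Wrench:** I pushed the grip clockwise. The force rose to about 11.7 N, then fell over the next three moves to about 8.3 N, so I stopped and backed off. That fall and the distance travelled after the peak both put the handle at about 0.11 rad. The fit to the top picture ranged from 0.03 to 0.10 rad depending on the grip radius assumed, so it only roughly confirms this.

**What went wrong or disagreed:**
- **Failed first push:** the fingertips slid up onto the grip with up to about 5.6 N. The handle did not move, so I went back in about 20 mm lower.
- **Fingertip position:** in the pictures, the shut fingertips sat about level with the TCP, not 22 mm ahead of it as stated.

I did not touch the jar, the tin, the hammer or the look-alikes.

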